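# Set the pointing stand and hold its needle on the carving

### The job

Set the pointing stand to take a depth off the relief carving: swing its arm until the guide head stands over the centre of the rosette's round raised heart, and tilt the head upright. Then thread the long plain steel pointing needle, which stands in the tool block, down through the upper and on through the lower guide bush, and lower it until its point rests gently on the heart. Finish while still holding the needle there, its point touching; leave the gouges and everything else on the bench where they are.

Things in the scene. Friction and masses are not known exactly. Their poses are not given: they have to be found in the camera images.
- swing (a joint): Swivel of the pointing stand's level arm (steel bar 14 mm thick, axis 100 mm above the bench) about its upright column, rad; positive is anticlockwise seen from above. At 0 the arm points along the stand body's own -x. Stiff (0.3 N m: about 1.5 N pushed at the head), stays where it is left; range -1.3 to 1.3.
- head (a joint): Tilt of the guide head about the arm's long axis (level, 100 mm above the bench), rad; 0 is upright, one bush above the other; positive is a right-handed turn about the direction from the head to the column (its top leans to the right for one looking from the head to the column). Stiff (0.1 N m), stays where it is left; range -0.9 to 0.9.
- stand: Fixed pointing stand: round cast foot 116 mm across and 26 mm high, upright steel column 18 mm thick and 158 mm tall. Origin: on the column's axis at bench level, z up. The head's bore lies 200 mm from this axis.
- upper_bush (a point): Centre of the upper bush's mouth, on top of the guide head (an aluminium bar 80 mm long with a square lug at each end, each 26 x 26 mm across x, y and 22 mm high along z, flat-sided, bored 12 mm along z, mouths countersunk 2 mm). z along the bore, out of the mouth; x from the head towards the column; y across the arm. Upright, it is 140 mm above the bench; the tilt axis runs 40 mm below it.
- lower_bush (a point): Centre of the lower end of the lower bush's bore, under the head, 80 mm below upper_bush along the bore, same axes; 60 mm above the bench when upright. 36 mm are free between the two lugs. A flat spine 8 mm thick and 26 mm wide joins them on the column's side, 13 to 21 mm from the bore axis; the other three sides are free.
- heart (a point): Centre of the flat top of the rosette's heart: a raised round button, 29 mm across at its foot, flat top 23 mm across, 40 mm above the bench, in the middle of the light wooden relief carving (a fixed panel 180 x 160 mm, 28 mm thick, its face otherwise at most 35 mm high). It lies 200 mm from the stand's column axis. z up, x level and pointing to the column.
- carving: The fixed relief carving that bears the heart. Its origin lies on the stand's column axis at bench level, its own x pointing from the heart to the column; the panel itself is centred 200 mm along its own -x.
- block: Fixed wooden tool block 190 x 62 x 55 mm (x, y, z) with three upright holes 11 mm wide and 45 mm deep in a row along its x, at x = -60, 0 and +60 mm: the needle and two gouges stand in them, in any order. Origin: centre of its underside.
- needle: Pointing needle, plain steel, 169 mm long, about 0.12 kg: round stem 10 mm thick, its last 16 mm tapering to a 4 mm point; stop collar 17 mm wide from 111 to 119 mm, then a ringed cylindrical grip 20 mm thick from 119 to 169 mm above the point. Origin: the point; z up along the needle. It starts upright in the block, point 10 mm above the bench, leaning up to 2 degrees.
- needle_tip (a point): The needle's point (the needle's origin).
- needle_grip (a point): Middle of the needle's grip, on its axis, 145 mm above the point; the place to hold it from above.
- gouge_a: Gouge standing in the tool block: tapered wooden handle up to 27 mm thick and 96 mm long over a short steel shank; top 178 mm above the bench. Origin: lower end. Leave alone.
- gouge_b: Second gouge standing in the tool block, like gouge_a with a handle 30 mm thick. Origin: lower end. Leave alone.
- gouge_c: Gouge lying on the bench, 222 mm long along its x, 23 mm high. Origin: under its middle. Leave alone.
- gouge_d: Another gouge lying beside it, same size. Leave alone.
- mallet: Round wooden carver's mallet standing on its head, 94 mm wide, 247 mm tall. Origin: centre of its underside. Leave alone.
- stone: Sharpening stone in a wooden holder, 200 x 85 x 30 mm. Origin: centre of its underside. Leave alone.
- pot: Small black bowl-shaped pot, 72 mm wide, 52 mm high. Origin: centre of its underside. Leave alone.
- offcut: Small wooden offcut 75 x 45 x 22 mm. Origin: centre of its underside. Leave alone.

How it is judged:
By the outcome, as a careful person would: the job done as asked, in the order asked, and still so for the second after the job is handed in, while the arm keeps its last pose, push and grip.
It also fails if it takes over 69 s, if anything falls off the work surface, if the arm or the gripper's body presses on something with over 40 N, if the wrist force passes 120 N, or if a joint passes its speed limit or range.

### The arm

A 6-joint arm with a two-finger parallel gripper is mounted at the origin on the work surface. World frame = base frame: x ahead of the robot, y to its left, z up, the work surface at z = 0. Lengths are in m, angles in rad, forces in N, time in s.
With the tool pointing down it reaches from about 0.3 to 0.875 m from the base axis. Payload 6.4 kg.
Tool frame: the origin (TCP) lies at the very end of the fingers, on their centre line; the grasp point (between the pads) lies 19 mm behind it; z points along the fingers, y is the line along which they close (so a half turn about z gives the same grasp; the last joint's range is limited). The gripper opens to 85 mm and grips with 20 to 120 N. Pads are 22 mm wide; open, the fingers measure 114 mm over their backs; the gripper's body (76 mm by 85 mm) begins 54 mm behind the grasp point. The pads swing forward as they close: fully open they stand 13 mm farther back than shut.
Start: joints at [-1.362, 0.181, 1.607, -0, 1.354, -0.206], TCP at [0.232, -0.526, 0.231] pointing down, gripper open.
Joint ranges: [-2.99, 2.99], [-0.89, 2.07], [0.3, 2.58], [-1.14, 4.28], [0, 2.63], [-3.12, 3.12]. Speed limits (rad/s): [2.57, 2.57, 3.01, 3.14, 3.14, 3.14].

### API

Orientations are given as a unit quaternion [w, x, y, z].
In Python, from bench import ctrl gives the robot as it stands.
- The arm moves only by the tool jog_arm, never from a script. Its argument "series" is a list that holds one entry, the list of rows, each a list of 7 numbers: the shift along the tool's x, y, z in mm, then the turn, a rotation vector about the tool's x, y, z in rad, then the finger opening in mm, from 0 to 85.4. In form: [[[tx, ty, tz, rx, ry, rz, gripper], ...]]. A call has exactly 10 rows; each row shifts and turns the commanded pose from where the row before left it, along the tool's axes as they then stand; what a row does not reach is not made up. A row lasts 1/10 s, in which the tool goes at most 50 mm and 8.59 degrees, less where a joint would pass 70% of its speed; a pose out of reach is approached as far as the arm can. A call with a gripper value outside its range is refused whole. The fingers move at their own pace and stop on an object; the grip force is fixed at half the most. Time passes only in rows, so rows that do not move let the fingers close, or fill a call up. It gives the time, the measured TCP pose, the force, the opening and the grip force at its end, in the units of the state.
- ctrl.get_obs(): the state, without advancing time (a new reading comes with each control period).
- ctrl.camera(name): name is "scene" or "top" or "wrist"; returns a dict with "frame" (400x640x3 uint8, blue, green, red), "z_map" (400x640 float32, m along the optical axis (not along the pixel's ray), 0 where there is no reading), "fx", "fy", "cx", "cy" (pixels), "k1" (the pictures are not rectified: a ray, as slopes to the right and down, at radius r is drawn at 1 + k1 r^2 times it, then the intrinsics apply), "xyz" and "rotation" of the camera in the world. Camera axes: x right, y down, z forward; pixel columns grow to the right and rows downward; lengths in m; the calibration is good to about 2 mm. A picture is of the moment at which its call begins.
- ctrl.hand_in(): hands the job in; it is judged then, once.
The state is a dict: "time_s": time; "q": joint angles; "dq": joint speeds; "joint_efforts": joint torques, N m; "eef_pos": TCP position; "eef_rot": TCP orientation; "wrist_force": force on the tool from outside, world axes, zero at the start; "torque": the same for the moment, N m; "opening": opening from 0.0 (shut) to 1.0 (fully open); "grasp_force": force on a finger pad.
Only numpy, scipy, OpenCV 4.12 (cv2) and the standard library are available. Lean on these libraries where they do the work, as an engineer would, in place of code of your own. Each camera call takes 0.05 s, during which the arm holds its last target. There are 200 camera calls.

## Working session

There is one attempt and no reset: what is moved stays moved. The work goes in short steps, Python scripts to look and compute and a tool call to move; the robot and the scene stay as the last step left them, time stands still between calls to the robot, and variables do not carry over. Pictures are saved under pics/ and viewed, at most 10 in all, crops included, and the job is handed in when it is done.

Besides the shell and the picture viewer there is one more tool, called after "Emit:" as name(argument=value, ...), one argument or row to a line, values as JSON. jog_arm: Moves the arm, as the interface text tells. Its arguments: {"type":"object","properties":{"series":{"type":"array"}},"required":["series"]}

```bash
mkdir -p pics; ls; cat > h.py <<'E'
import numpy as np, cv2
from bench import ctrl
from scipy.spatial.transform import Rotation as R
def q2m(q): q=np.array(q); return q if q.shape==(3,3) else R.from_quat([q[1],q[2],q[3],q[0]]).as_matrix()
def cam(n):
    c=ctrl.camera(n); c['R']=q2m(c['rotation']); c['t']=np.array(c['xyz'])
    c['K']=np.array([[c['fx'],0,c['cx']],[0,c['fy'],c['cy']],[0,0,1.]]); c['D']=np.array([c['k1'],0,0,0.]); return c
def slopes(c,uv): return cv2.undistortPoints(np.array(uv,float).reshape(-1,1,2),c['K'],c['D']).reshape(-1,2)
def ray(c,uv):
    s=slopes(c,uv); return (c['R']@np.c_[s,np.ones(len(s))].T).T
def onplane(c,uv,z):
    d=ray(c,uv); return c['t']+d*((z-c['t'][2])/d[:,2])[:,None]
def cloud(c):
    v,u=np.mgrid[0:400,0:640]; d=ray(c,np.c_[u.ravel(),v.ravel()])
    return (c['t']+d*c['z_map'].reshape(-1,1)).reshape(400,640,3)
def proj(c,P):
    return cv2.projectPoints(np.array(P,float).reshape(-1,1,3),cv2.Rodrigues(c['R'].T)[0],-c['R'].T@c['t'],c['K'],c['D'])[0].reshape(-1,2)
E
python3 - <<'E'
from h import *
import pickle
print(ctrl.get_obs())
for n in ['scene','top','wrist']:
    c=cam(n); cv2.imwrite(f'pics/{n}0.png',c['frame']); pickle.dump(c,open(n+'0.pkl','wb')); print(n,c['t'],c['R'].round(2).tolist(),c['fx'],c['k1'])
E
```

```text
pics
{'time_s': 0.0, 'q': array([-1.36230269e+00,  1.81573133e-01,  1.60803188e+00,  1.73760786e-05,
        1.35379312e+00, -2.06306634e-01]), 'dq': array([ 0.00054938, -0.00113146,  0.00048284, -0.00037978, -0.00097054,
       -0.00029148]), 'joint_efforts': array([ 1.90041210e-04, -4.44865859e+01, -3.51341200e+01, -1.38490145e-04,
        9.03606619e-03, -1.63244266e-05]), 'eef_pos': array([ 0.23162744, -0.52566673,  0.23035458]), 'eef_rot': array([-9.02746928e-04,  9.78569564e-01,  2.05914531e-01,  7.49543450e-06]), 'wrist_force': array([-0.30288331,  0.07519837,  0.05130463]), 'torque': array([0.02537089, 0.01266618, 0.03454338]), 'grasp_force': 0.0, 'opening': 1.0008785708038752}
scene [ 1.47711864 -0.07216777  0.72026134] [[0.02, 0.55, -0.84], [1.0, -0.03, 0.0], [-0.02, -0.84, -0.55]] 381.9377800095651 -0.0059791639253802455
top [ 0.44474416 -0.07310666  1.51774598] [[-0.01, -1.0, 0.07], [-1.0, 0.0, -0.02], [0.02, -0.07, -1.0]] 470.2874357896547 -0.053078769670076575
wrist [ 0.29950859 -0.49581118  0.37376112] [[0.4, -0.87, -0.27], [-0.92, -0.38, -0.12], [-0.0, 0.29, -0.96]] 336.8451195526061 0.017820108601742143
```

View pics/scene0.png

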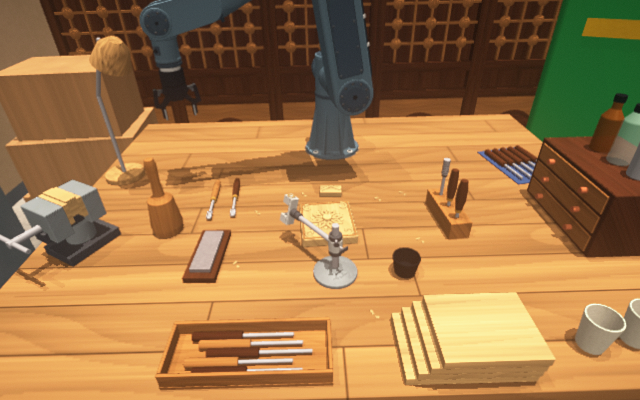

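View pics/top0.png

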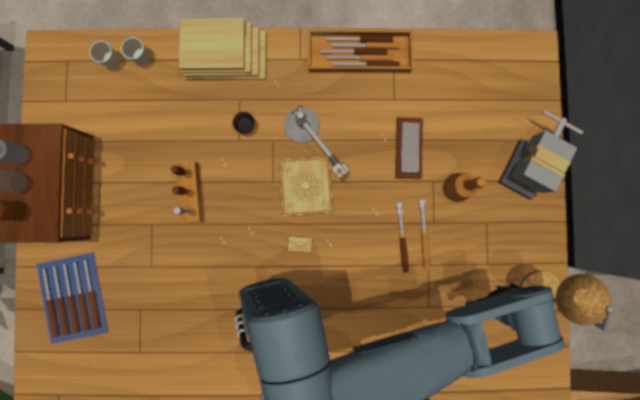

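The scene view shows the stand at about (335,265), the carving at (328,220) and the block at (447,212). In the top view the column top is near (300,113), the head near (340,170), the heart near (306,185) and the needle grip near (180,210). I'll measure these next.

```bash
python3 - <<'E'
from h import *
import pickle
c=pickle.load(open('top0.pkl','rb')); X=cloud(c)
print('rough',onplane(c,[[302,124]],.026),onplane(c,[[300,113]],.158),onplane(c,[[340,165]],.14),onplane(c,[[306,185]],.04),onplane(c,[[180,210]],.179))
for n in ['top','scene']:
    c=pickle.load(open(n+'0.pkl','rb'));X=cloud(c);x,y,z=X[...,0],X[...,1],X[...,2]
    near=(abs(x-.6)<.2)&(abs(y+.05)<.17)
    for lo,hi in [(.035,.045),(.085,.115),(.12,.15),(.15,.17)]:
        m=near&(z>lo)&(z<hi); P=X[m]; print(n,lo,len(P),P.mean(0).round(4),P.min(0).round(3),P.max(0).round(3))
    b=(abs(x-.45)<.15)&(abs(y-.26)<.12)
    m=b&(z>.045)&(z<.062);P=X[m]; r=cv2.minAreaRect((P[:,:2]*1000).astype(np.float32)); print('block',r,np.median(P[:,2]))
    m=b&(z>.14);P=X[m]; L,lab,st,ce=cv2.connectedComponentsWithStats(m.astype(np.uint8))
    for i in range(1,L):
        if st[i,4]>8: print(' top',st[i,4],ce[i],X[lab==i].mean(0).round(4),X[lab==i].max(0).round(3))
    # foot ellipse
c=pickle.load(open('top0.pkl','rb'));f=c['frame']
a=cv2.resize(f[90:235,150:370],None,fx=3.6,fy=3.6,interpolation=cv2.INTER_CUBIC); cv2.imwrite('pics/topc.png',a)
E
```

```text
rough [[ 0.7461623  -0.03197296  0.026     ]] [[ 0.75217859 -0.02981503  0.158     ]] [[ 0.60050412 -0.14681011  0.14      ]] [[ 0.54888324 -0.04450502  0.04      ]] [[0.46958496 0.31067768 0.179     ]]
top 0.035 294 [ 0.5462 -0.0459  0.0375] [ 0.458 -0.123  0.035] [0.638 0.038 0.045]
top 0.085 324 [ 0.672  -0.0894  0.1056] [ 0.582 -0.174  0.085] [ 0.78  -0.001  0.115]
top 0.12 199 [ 0.6625 -0.091   0.1351] [ 0.568 -0.165  0.12 ] [ 0.781 -0.014  0.149]
top 0.15 29 [ 0.747  -0.0295  0.1601] [ 0.739 -0.036  0.151] [ 0.755 -0.021  0.167]
block ((516.7177124023438, 325.7041320800781), (166.80186462402344, 62.89682388305664), 5.9137864112854) 0.05539305934384886
 top 86 [176.01162791 169.26744186] [0.587  0.3273 0.1671] [0.599 0.343 0.185]
 top 77 [177.36363636 189.58441558] [0.5283 0.3223 0.1678] [0.54  0.336 0.184]
 top 65 [178.67692308 210.18461538] [0.4692 0.3167 0.1709] [0.479 0.329 0.187]
scene 0.035 70 [ 0.606  -0.038   0.0389] [ 0.519 -0.07   0.035] [ 0.758 -0.011  0.045]
scene 0.085 483 [ 0.6895 -0.0812  0.1027] [ 0.589 -0.172  0.085] [0.781 0.001 0.115]
scene 0.12 313 [ 0.6832 -0.0817  0.132 ] [ 0.567 -0.164  0.12 ] [ 0.783 -0.013  0.15 ]
scene 0.15 42 [ 0.7506 -0.0277  0.1563] [ 0.74  -0.035  0.15 ] [ 0.759 -0.02   0.161]
block ((516.3916625976562, 326.67425537109375), (171.5048370361328, 64.66744995117188), 5.706190586090088) 0.05538361318599544
 top 95 [445.78947368 164.41052632] [0.4754 0.32   0.1629] [0.484 0.332 0.182]
 top 116 [453.87068966 174.93103448] [0.5352 0.3256 0.1611] [0.542 0.339 0.179]
 top 106 [462.35849057 185.51886792] [0.5942 0.3299 0.1617] [0.6   0.346 0.179]
```

View pics/topc.png

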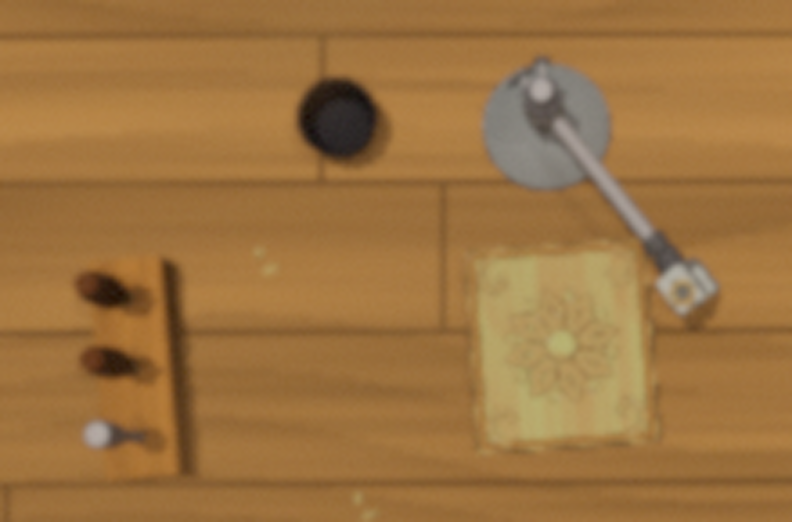

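The crop shows the heart at full-image pixel (305.6,185.8), the upper bush bore at about (339.7,170.8) and the needle as the front tool at about (177,210). I'll write a row planner and go to a viewing pose over the head.

```bash
cat >> h.py <<'E'
def plan(wps,g,cur=None,fill=True):
    """wps: list of (x,y,z,yaw, nrows) tool down; prints rows in tool mm/rad"""
    o=ctrl.get_obs(); p,M=(np.array(o['eef_pos']),q2m(o['eef_rot'])) if cur is None else cur
    rows=[]
    for x,y,z,yaw,n in wps:
        Mt=R.from_euler('z',yaw).as_matrix()@np.diag([1,-1,-1.])
        p0=p.copy(); dr=R.from_matrix(M.T@Mt).as_rotvec()
        if isinstance(n,tuple): n,sg=n; 
        else: sg=0
        if sg and np.sign(dr[2])!=sg: a=np.linalg.norm(dr); dr=dr/a*(a-2*np.pi)
        for i in range(n):
            s=M.T@((np.array([x,y,z])-p0)/n)*1000
            rows.append([*s.round(1),*(dr/n).round(4),g]); p=p+M@np.array(rows[-1][:3])/1000; M=M@R.from_rotvec(rows[-1][3:6]).as_matrix()
    while fill and len(rows)%10: rows.append([0]*6+[g])
    for i in range(0,len(rows),10): print([[float(v) for v in r] for r in rows[i:i+10]])
    return p,M
E
python3 - <<'E'
from h import *
plan([(.24,-.50,.32,.414,3),(.57,-.13,.27,3.76-2*np.pi,(24,-1))],85)
E
```

```text
[[6.0, -6.8, -29.8, -0.0004, -0.0001, 0.0003, 85.0], [6.0, -6.8, -29.8, -0.0004, -0.0001, 0.0003, 85.0], [6.0, -6.8, -29.8, -0.0004, -0.0001, 0.0003, 85.0], [18.8, -8.6, 2.1, -0.0, -0.0, -0.1394, 85.0], [19.8, -5.9, 2.1, -0.0, -0.0, -0.1394, 85.0], [20.4, -3.1, 2.1, -0.0, -0.0, -0.1394, 85.0], [20.7, -0.2, 2.1, -0.0, -0.0, -0.1394, 85.0], [20.5, 2.7, 2.1, -0.0, -0.0, -0.1394, 85.0], [19.9, 5.5, 2.1, -0.0, -0.0, -0.1394, 85.0], [19.0, 8.2, 2.1, -0.0, -0.0, -0.1394, 85.0]]
[[17.6, 10.8, 2.1, -0.0, -0.0, -0.1394, 85.0], [16.0, 13.1, 2.1, -0.0, -0.0, -0.1394, 85.0], [14.0, 15.2, 2.1, -0.0, -0.0, -0.1394, 85.0], [11.8, 17.0, 2.1, -0.0, -0.0, -0.1394, 85.0], [9.3, 18.5, 2.1, -0.0, -0.0, -0.1394, 85.0], [6.6, 19.6, 2.1, -0.0, -0.0, -0.1394, 85.0], [3.8, 20.3, 2.1, -0.0, -0.0, -0.1394, 85.0], [1.0, 20.6, 2.1, -0.0, -0.0, -0.1394, 85.0], [-1.9, 20.6, 2.1, -0.0, -0.0, -0.1394, 85.0], [-4.7, 20.1, 2.1, -0.0, -0.0, -0.1394, 85.0]]
[[-7.5, 19.3, 2.1, -0.0, -0.0, -0.1394, 85.0], [-10.1, 18.0, 2.1, -0.0, -0.0, -0.1394, 85.0], [-12.5, 16.5, 2.1, -0.0, -0.0, -0.1394, 85.0], [-14.7, 14.6, 2.1, -0.0, -0.0, -0.1394, 85.0], [-16.5, 12.4, 2.1, -0.0, -0.0, -0.1394, 85.0], [-18.1, 10.0, 2.1, -0.0, -0.0, -0.1394, 85.0], [-19.3, 7.4, 2.1, -0.0, -0.0, -0.1394, 85.0], [0.0, 0.0, 0.0, 0.0, 0.0, 0.0, 85.0], [0.0, 0.0, 0.0, 0.0, 0.0, 0.0, 85.0], [0.0, 0.0, 0.0, 0.0, 0.0, 0.0, 85.0]]
```

Emit:
jog_arm(
  series=[
    [[6,-7,-30,0,0,0,85],[6,-7,-30,0,0,0,85],[6,-7,-30,0,0,0,85],[19,-9,2,0,0,-0.14,85],[20,-6,2,0,0,-0.14,85],[20,-3,2,0,0,-0.14,85],[21,0,2,0,0,-0.14,85],[20,3,2,0,0,-0.14,85],[20,5,2,0,0,-0.14,85],[19,8,2,0,0,-0.14,85]],
  ],
)

```text
time_s: 1.15
eef_pos: [0.3358, -0.3905, 0.3069]
eef_rot: [-0.0, 0.765, 0.644, 0.0]
wrist_force: [0.2, -0.2, 0.0]
opening: 0.998
grasp_force: 0.0
```

Emit:
jog_arm(
  series=[
    [[18,11,2,0,0,-0.14,85],[16,13,2,0,0,-0.14,85],[14,15,2,0,0,-0.14,85],[12,17,2,0,0,-0.14,85],[9,18,2,0,0,-0.14,85],[7,20,2,0,0,-0.14,85],[4,20,2,0,0,-0.14,85],[1,21,2,0,0,-0.14,85],[-2,21,2,0,0,-0.14,85],[-5,20,2,0,0,-0.14,85]],
  ],
)

```text
time_s: 2.15
eef_pos: [0.4724, -0.2343, 0.2869]
eef_rot: [-0.0, 0.17, 0.986, 0.0]
wrist_force: [-0.3, -0.3, 0.1]
opening: 0.996
grasp_force: 0.0
```

Emit:
jog_arm(
  series=[
    [[-8,19,2,0,0,-0.14,85],[-10,18,2,0,0,-0.14,85],[-12,16,2,0,0,-0.14,85],[-15,15,2,0,0,-0.14,85],[-17,12,2,0,0,-0.14,85],[-18,10,2,0,0,-0.14,85],[-19,7,2,0,0,-0.14,85],[0,0,0,0,0,0,85],[0,0,0,0,0,0,85],[0,0,0,0,0,0,85]],
  ],
)

```text
time_s: 3.15
eef_pos: [0.5669, -0.1277, 0.2732]
eef_rot: [-0.0, -0.31, 0.951, 0.0]
wrist_force: [-0.5, -0.2, 0.4]
opening: 0.997
grasp_force: 0.0
```

```bash
python3 - <<'E'
from h import *
import pickle
o=ctrl.get_obs();print(o['time_s'],o['eef_pos'],q2m(o['eef_rot']).round(3).tolist(),o['wrist_force'])
c=cam('wrist');cv2.imwrite('pics/w1.png',c['frame']);pickle.dump(c,open('w1.pkl','wb'))
X=cloud(c);print(c['t'])
for u,v in [(320,200)]: print(X[v,u])
E
```

```text
3.15 [ 0.56685753 -0.12767167  0.27316226] [[-0.807, -0.59, -0.001], [-0.59, 0.807, -0.0], [0.0, 0.0, -1.0]] [-0.50352864 -0.15141102  0.35210339]
[ 0.50542862 -0.1720482   0.41647975]
[ 0.59493712 -0.10292033  0.02828495]
```

View pics/w1.png

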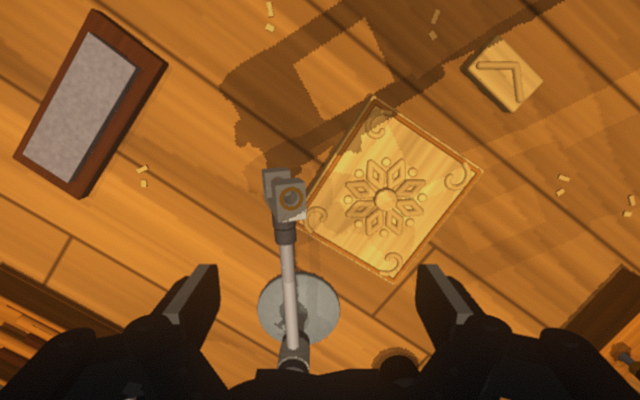

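The wrist view shows the upper bush bore at (291,197), leaning right of the lower lug at (275,180). The heart is at (386,199) and the foot near (299,309), with the arm bar running from (286,240) to (292,340).

```bash
python3 - <<'E'
from h import *
import pickle
c=pickle.load(open('w1.pkl','rb'));X=cloud(c);f=c['frame']
# heart: bright low-texture disc; contour around (386,199)
g=cv2.cvtColor(f,cv2.COLOR_BGR2GRAY)
cc=cv2.HoughCircles(cv2.resize(g[170:230,355:417],None,fx=6,fy=6,interpolation=cv2.INTER_CUBIC),cv2.HOUGH_GRADIENT,1,60,param1=80,param2=20,minRadius=45,maxRadius=100)
hs=cc[0][:,:2]/6+[355,170] if cc is not None else None
print('heart circ',None if cc is None else np.c_[hs,cc[0][:,2]/6].round(2))
m=(X[...,2]>.0375)&(X[...,2]<.044);m[:, :350]=0;m[:160]=0;m[235:]=0;m[:,425:]=0
print('heart depth',m.sum(),X[m].mean(0),np.argwhere(m).mean(0)[::-1])
ht=np.array([np.argwhere(m).mean(0)[::-1]]);H=onplane(c,ht,.04)[0];print('H',H, onplane(c,[[386,199]],.04))
# arm bar
x,y,z=X[...,0],X[...,1],X[...,2]
m=(z>.09)&(z<.115);m[:245]=0;m[325:]=0;m[:,:270]=0;m[:,310:]=0
ys,xs=np.nonzero(m); rows=np.unique(ys); mid=[[xs[ys==r].mean(),r] for r in rows if (ys==r).sum()>5]
P=onplane(c,mid,.1); l=cv2.fitLine(P[:,:2].astype(np.float32),cv2.DIST_HUBER,0,.01,.01).ravel();print('bar',l,np.degrees(np.arctan2(l[1],l[0])))
# head
m=(z>.12)&(z<.18);m[:150]=0;m[240:]=0;m[:,:240]=0;m[:,330:]=0
P=X[m]; cen=np.median(P,0); print('head top',m.sum(),P.min(0),P.max(0))
Q=P[P[:,2]>.125]; 
A=np.c_[Q[:,:2],np.ones(len(Q))]
from numpy.linalg import lstsq
w=np.ones(len(Q),bool)
for _ in range(8): k=lstsq(A[w],Q[w,2],rcond=None)[0]; r=A@k-Q[:,2]; w=abs(r)<.002
n=np.array([-k[0],-k[1],1]);n/=np.linalg.norm(n);print('plane n',n,w.sum(),'ctr',Q[w].mean(0))
for u,v in [(291,197)]:
    print('bore',onplane(c,[[u,v]],.133),onplane(c,[[u,v]],.14))
m=(z<.03)&(z>.022);m[:265]=0;m[345:]=0;m[:,:255]=0;m[:,345:]=0
P=X[m][:,:2];print('foot',cv2.minEnclosingCircle((P*1000).astype(np.float32)))
t=pickle.load(open('top0.pkl','rb'));XT=cloud(t);m=(XT[...,2]<.032)&(XT[...,2]>.018);m[:100]=0;m[150:]=0;m[:,:278]=0;m[:,330:]=0
print('foot top',cv2.minEnclosingCircle((XT[m][:,:2]*1000).astype(np.float32)))
E
```

```text
heart circ None
heart depth 391 [ 0.5468003  -0.04322154  0.04016602] [385.98721228 199.76982097]
H [ 0.54679305 -0.04318003  0.04      ] [[ 0.54606461 -0.04376191  0.04      ]]
bar [ 0.78330356  0.6216394   0.67220974 -0.0881201 ] 38.43595
head top 1336 [ 0.56537945 -0.16601404  0.12024943] [ 0.60935752 -0.12256339  0.14471688]
plane n [-0.17425563  0.23801501  0.95550188] 949 ctr [ 0.58579098 -0.14161272  0.13891078]
bore [[ 0.5835279  -0.14365757  0.133     ]] [[ 0.58159938 -0.14435863  0.14      ]]
foot ((746.529296875, -30.015687942504883), 39.34428024291992)
foot top ((747.5149536132812, -27.787500381469727), 54.290401458740234)
```

```bash
cat >> h.py <<'E'
C=np.array([.7465,-.0291,0]); PHI0=np.radians(38.44)
def headM(phi,tilt):  # tool x from column to head, tool z down bore
    return R.from_euler('z',phi+np.pi).as_matrix()@np.diag([1,-1,-1.])@R.from_euler('x',tilt).as_matrix()
def headP(phi,tilt,d): # point d above the tilt axis along the bore
    return C+[-.2*np.cos(phi),-.2*np.sin(phi),.1]-headM(phi,tilt)[:,2]*d
def plan2(wps,g,cur=None,dp=1,q=.5):
    o=ctrl.get_obs(); p,M=(np.array(o['eef_pos']),q2m(o['eef_rot'])) if cur is None else cur
    rows=[]
    for pt,Mt,n in wps:
        for i in range(n,0,-1):
            s=M.T@((pt-p)/i)*1000; s=np.round(s/q)*q; d=R.from_matrix(M.T@Mt).as_rotvec()/i; d=d.round(3)
            rows.append([*s,*d,g]); p=p+M@s/1000; M=M@R.from_rotvec(d).as_matrix()
    while len(rows)%10: rows.append([0]*6+[g])
    for i in range(0,len(rows),10): print('[['+', '.join('['+', '.join('%g'%(v+0) for v in r)+']' for r in rows[i:i+10])+']]')
    return p,M
E
python3 - <<'E'
from h import *
a=(headP(PHI0,.3,.12),headM(PHI0,.3),4); b=(headP(PHI0,.3,.007),headM(PHI0,.3),6)
print(a[0],b[0]); e=plan2([a,b],60)
E
```

```text
[ 0.56780127 -0.12566266  0.21464038] [ 0.58856201 -0.15181867  0.10668736]
[[[-0.5, 0.5, 14.5, 0.075, -0.002, -0.01, 60], [-0.5, 1.5, 14.5, 0.075, -0.001, -0.01, 60], [-0.5, 2.5, 14.5, 0.075, -0.002, -0.01, 60], [-0.5, 3.5, 14.5, 0.075, -0.001, -0.01, 60], [0, 0, 19, 0, 0, 0, 60], [0, 0, 19, 0, 0, 0, 60], [0, 0, 19, 0, 0, 0, 60], [0, 0, 18.5, 0, 0, 0, 60], [0, 0, 19, 0, 0, 0, 60], [0, 0, 18.5, 0, 0, 0, 60]]]
```

Emit:
jog_arm(
  series=[
    [[-0.5,0.5,14.5,0.075,-0.002,-0.01,60],[-0.5,1.5,14.5,0.075,-0.001,-0.01,60],[-0.5,2.5,14.5,0.075,-0.002,-0.01,60],[-0.5,3.5,14.5,0.075,-0.001,-0.01,60],[0,0,19,0,0,0,60],[0,0,19,0,0,0,60],[0,0,19,0,0,0,60],[0,0,18.5,0,0,0,60],[0,0,19,0,0,0,60],[0,0,18.5,0,0,0,60]],
  ],
)

```text
time_s: 4.2
eef_pos: [0.5887, -0.152, 0.1062]
eef_rot: [0.049, -0.326, 0.934, -0.141]
wrist_force: [-0.4, -0.2, -0.1]
opening: 0.702
grasp_force: 0.0
```

Emit:
jog_arm(
  series=[
    [[0,0,0,0,0,0,40],[0,0,0,0,0,0,32],[0,0,0,0,0,0,28],[0,0,0,0,0,0,22],[0,0,0,0,0,0,15],[0,0,0,0,0,0,15],[0,0,0,0,0,0,15],[0,0,0,0,0,0,15],[0,0,0,0,0,0,15],[0,0,0,0,0,0,15]],
  ],
)

```text
time_s: 5.2
eef_pos: [0.5896, -0.1513, 0.1081]
eef_rot: [0.05, -0.327, 0.933, -0.142]
wrist_force: [-2.7, -0.5, 4.9]
opening: 0.292
grasp_force: 60.1
```

```bash
python3 - <<'E'
from h import *
o=ctrl.get_obs();p=o['eef_pos'];M=q2m(o['eef_rot']);print(o['time_s'],p,o['opening']*85.4,o['grasp_force'],o['wrist_force'],o['torque'])
rel=(p-headP(PHI0,.3,.007))@headM(PHI0,.3)*1000;print('rel tool mm',rel)
H=np.array([.5468,-.0432]);ph=np.arctan2(*(C[:2]-H)[::-1]);print(np.degrees(ph))
w=[(headP(PHI0+(ph-PHI0)*k/10,.3-.3*k/10,.007),headM(PHI0+(ph-PHI0)*k/10,.3-.3*k/10),2) for k in range(1,11)]
plan2(w,15,cur=(p,M))
E
```

```text
5.2 [ 0.58955673 -0.15134711  0.10811566] 24.914150098526456 60.08323386311531 [-2.66768537 -0.50911008  4.90541616] [-0.20394474  0.34859383 -0.20531075]
rel tool mm [-1.07228838 -0.66002732 -1.29090773]
4.03871822007978
[[[0.5, 6, -1, -0.016, 0.009, 0.03, 15], [0.5, 6, -1, -0.016, 0.009, 0.03, 15], [-0.5, 5.5, -1.5, -0.015, 0.008, 0.029, 15], [0, 6, -2, -0.015, 0.007, 0.029, 15], [0, 5.5, -1.5, -0.015, 0.007, 0.029, 15], [-0.5, 6, -1, -0.015, 0.007, 0.03, 15], [0, 5.5, -1.5, -0.015, 0.006, 0.029, 15], [0, 6, -1, -0.015, 0.005, 0.03, 15], [0, 5.5, -1, -0.015, 0.005, 0.029, 15], [-0.5, 6, -1, -0.015, 0.005, 0.03, 15]]]
[[[0, 6, -1, -0.015, 0.004, 0.03, 15], [0, 5.5, -0.5, -0.015, 0.004, 0.029, 15], [0, 6, -1, -0.015, 0.003, 0.03, 15], [-0.5, 6, -0.5, -0.015, 0.004, 0.03, 15], [0, 6, -0.5, -0.015, 0.002, 0.03, 15], [0, 5.5, -0.5, -0.015, 0.002, 0.03, 15], [0, 6, -0.5, -0.015, 0.001, 0.03, 15], [0, 6, 0, -0.015, 0.002, 0.03, 15], [-0.5, 6, -0.5, -0.015, 0, 0.03, 15], [0, 5.5, 0, -0.015, 0.001, 0.03, 15]]]
```

Emit:
jog_arm(
  series=[
    [[0,6,-1,-0.016,0.009,0.03,15],[0,6,-1,-0.016,0.009,0.03,15],[-0.5,5.5,-1.5,-0.015,0.008,0.029,15],[0,6,-2,-0.015,0.007,0.029,15],[0,5.5,-1.5,-0.015,0.007,0.029,15],[-0.5,6,-1.5,-0.015,0.007,0.03,15],[0,5.5,-1.5,-0.015,0.006,0.029,15],[0,6,-1,-0.015,0.005,0.03,15],[0,5.5,-1,-0.015,0.005,0.029,15],[-0.5,6,-1.5,-0.015,0.005,0.03,15]],
  ],
)

```text
time_s: 6.2
eef_pos: [0.5607, -0.0999, 0.1084]
eef_rot: [0.014, -0.183, 0.98, -0.074]
wrist_force: [-3.2, -2.4, 6.3]
opening: 0.292
grasp_force: 60.1
```

Emit:
jog_arm(
  series=[
    [[0,6,-1,-0.015,0.004,0.03,15],[0,5.5,-0.5,-0.015,0.004,0.029,15],[0,6,-1,-0.015,0.003,0.03,15],[-0.5,6,-0.5,-0.015,0.004,0.03,15],[0,6,-0.5,-0.015,0.002,0.03,15],[0,5.5,-0.5,-0.015,0.002,0.03,15],[0,6,-0.5,-0.015,0.001,0.03,15],[0,6,0,-0.015,0.002,0.03,15],[-0.5,6,-0.5,-0.015,0,0.03,15],[0,5.5,0,-0.015,0.001,0.03,15]],
  ],
)

```text
time_s: 7.2
eef_pos: [0.548, -0.0425, 0.1084]
eef_rot: [-0.0, -0.035, 0.999, 0.0]
wrist_force: [-3.6, -0.8, 8.9]
opening: 0.294
grasp_force: 60.4
```

```bash
python3 - <<'E'
from h import *
import pickle
o=ctrl.get_obs();p=o['eef_pos'];M=q2m(o['eef_rot']);print(o['time_s'],p,M.round(4).tolist(),o['opening']*85.4,o['grasp_force'],o['wrist_force'],o['torque'])
ph=np.radians(4.04)
print('target',headP(ph,0,.007),'rel mm',(p-headP(ph,0,.007))@headM(ph,0)*1000,'rot',R.from_matrix(M.T@headM(ph,0)).as_rotvec())
c=cam('wrist');pickle.dump(c,open('w2.pkl','wb'));s=cam('scene');pickle.dump(s,open('s2.pkl','wb'))
a=cv2.resize(c['frame'][120:320,180:460],(560,400));b=cv2.resize(s['frame'][160:310,260:400],None,fx=2.66,fy=2.66)
b=b[:400,:240];z=np.zeros((400,800,3),np.uint8);z[:,:560]=a;z[:b.shape[0],560:560+b.shape[1]]=b;cv2.imwrite('pics/c2.png',z)
E
```

```text
7.2 [ 0.54803043 -0.04249214  0.10844533] [[-0.9976, -0.0695, -0.0], [-0.0695, 0.9976, 0.0003], [0.0, 0.0003, -1.0]] 25.110457443122723 60.42996123433113 [-3.55484578 -0.76480312  8.94420841] [-0.36351785  0.44593966  0.14526366]
target [ 0.54699698 -0.04319058  0.107     ] rel mm [-1.08009129  0.62389363 -1.44533387] rot [ 2.75699806e-04 -1.90379634e-05 -1.00161812e-03]
```

View pics/c2.png

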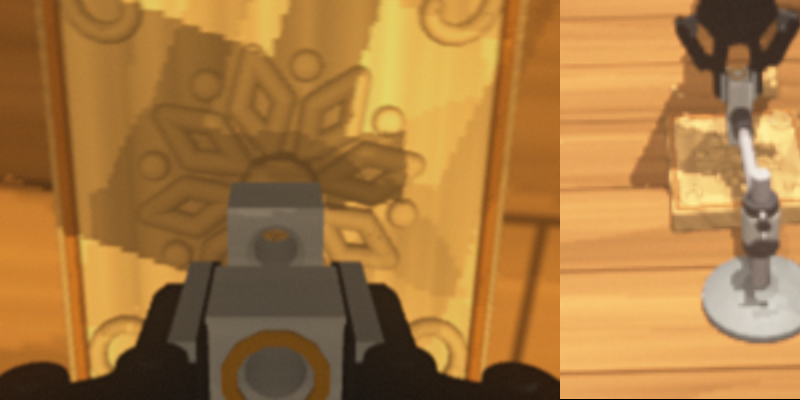

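The crop shows the head upright, with upper bore at crop column 275, lower bore at 276 and the heart peeking out at about column 282. I'll check the lateral offset by rays before letting go.

```bash
python3 - <<'E'
from h import *
import pickle
c=pickle.load(open('w2.pkl','rb'));ph=np.radians(4.04);M=headM(ph,0)
H=np.array([.5468,-.0432,.04])
def yy(uv,z): P=onplane(c,uv,z); return ((P-H)@M*1000)[:,:2].round(1).tolist()
print('upper',yy([[286,278.5],[350,278.5],[317.5,306]],.14)); print('lower',yy([[296,212],[341,212]],.082)); print('heart',yy([[301.5,207.5],[341,207.5],[321,196]],.04))
X=cloud(c);z=X[...,2];m=(z>.0375)&(z<.043);m[:180]=0;m[225:]=0;m[:,290:350]&=True;m[:,:290]=0;m[:,350:]=0
Q=(X[m]-H)@M*1000;print(m.sum(),Q.min(0),Q.max(0),Q.mean(0)); vs,us=np.nonzero(m);print([(v,us[vs==v].min(),us[vs==v].max()) for v in np.unique(vs)])
# carving edges & petals symmetric: median y from lug depth
m=(z>.137)&(z<.145);Q=(X[m]-H)@M*1000;print('lug top',m.sum(),np.percentile(Q,[2,50,98],axis=0).round(1).tolist())
m=(z>.075)&(z<.09);m[:, :280]=0;m[:,360:]=0;Q=(X[m]-H)@M*1000;print('low',m.sum(),np.percentile(Q,[2,50,98],axis=0).round(1).tolist())
E
```

```text
upper [[11.7, -11.2], [11.6, 12.6], [-0.1, 0.5]]
lower [[18.5, -10.9], [18.5, 13.0]]
heart [[7.7, -10.0], [7.7, 16.0], [15.6, 2.8]]
293 [ 5.40408564 -9.79356805 -1.76509722] [12.97140147 12.84310567  2.46368639] [8.83857434 1.18908217 0.10510922]
[(np.int64(199), np.int64(316), np.int64(322)), (np.int64(200), np.int64(313), np.int64(324)), (np.int64(201), np.int64(310), np.int64(326)), (np.int64(202), np.int64(310), np.int64(327)), (np.int64(203), np.int64(306), np.int64(332)), (np.int64(204), np.int64(305), np.int64(332)), (np.int64(205), np.int64(305), np.int64(332)), (np.int64(206), np.int64(303), np.int64(333)), (np.int64(207), np.int64(303), np.int64(333)), (np.int64(208), np.int64(303), np.int64(334)), (np.int64(209), np.int64(302), np.int64(335)), (np.int64(210), np.int64(302), np.int64(336))]
lug top 5403 [[-20.6, -17.2, -103.8], [-2.2, 0.3, -100.7], [12.5, 18.3, -97.5]]
low 1380 [[-6.0, -12.1, -43.7], [6.7, 0.8, -42.3], [12.6, 13.1, -35.6]]
```

The upper lug, lower lug and heart agree to about 0.5 mm across the arm, so I'll release, rise and travel to the needle.

```bash
python3 - <<'E'
from h import *
import pickle
t=pickle.load(open('top0.pkl','rb'));print(onplane(t,[[176.9,210.6]],.179))
o=ctrl.get_obs();p=o['eef_pos'];M=q2m(o['eef_rot']);N=headM(np.radians(5.8),0)
plan2([(p+[0,0,.17],M,6),(np.array([.478,.315,.30]),N,12)],65)
E
```

```text
[[0.46791896 0.31948366 0.179     ]]
[[[0, 0, -28.5, 0, 0, 0, 65], [0, 0, -28.5, 0, 0, 0, 65], [0, 0, -28, 0, 0, 0, 65], [0, 0, -28.5, 0, 0, 0, 65], [0, 0, -28, 0, 0, 0, 65], [0, 0, -28.5, 0, 0, 0, 65], [3.5, 30, -2, 0, 0, -0.003, 65], [3.5, 30, -1.5, 0, 0, -0.003, 65], [3.5, 30, -2, 0, 0, -0.003, 65], [3.5, 30, -1.5, 0, 0, -0.003, 65]]]
[[[3.5, 30, -2, 0, 0, -0.002, 65], [3.5, 30, -1.5, 0, 0, -0.003, 65], [3.5, 30.5, -2, 0, 0, -0.002, 65], [3, 30.5, -1.5, 0, 0, -0.003, 65], [3, 30, -2, 0, 0, -0.002, 65], [3, 30.5, -1.5, 0, 0, -0.003, 65], [3, 30, -2, 0.001, 0, -0.002, 65], [3, 30.5, -1.5, 0, 0, -0.003, 65], [0, 0, 0, 0, 0, 0, 65], [0, 0, 0, 0, 0, 0, 65]]]
```

Emit:
jog_arm(
  series=[
    [[0,0,0,0,0,0,26],[0,0,0,0,0,0,30],[0,0,0,0,0,0,36],[0,0,0,0,0,0,48],[0,0,0,0,0,0,65],[0,0,0,0,0,0,65],[0,0,0,0,0,0,65],[0,0,-5,0,0,0,65],[0,0,-15,0,0,0,65],[0,0,-30,0,0,0,65]],
  ],
)

```text
time_s: 8.3
eef_pos: [0.5458, -0.0418, 0.1561]
eef_rot: [-0.003, -0.035, 0.999, 0.001]
wrist_force: [-0.2, 0.0, -0.1]
opening: 0.761
grasp_force: 0.0
```

Emit:
jog_arm(
  series=[
    [[0,0,-30,0,0,0,65],[0,0,-30,0,0,0,65],[0,0,-30,0,0,0,65],[10,0,-30,0,0,0,65],[20,0,0,0,0,0,65],[20,0,0,0,0,0,65],[0,0,0,0,0,0,65],[0,0,0,0,0,0,65],[0,0,0,0,0,0,65],[0,0,0,0,0,0,65]],
  ],
)

```text
time_s: 9.3
eef_pos: [0.4982, -0.0459, 0.2769]
eef_rot: [-0.001, -0.035, 0.999, 0.001]
wrist_force: [-0.0, 0.3, 0.4]
opening: 0.759
grasp_force: 0.0
```

```bash
python3 - <<'E'
from h import *
import pickle
c=cam('wrist');pickle.dump(c,open('w3.pkl','wb'));t=cam('top');pickle.dump(t,open('t3.pkl','wb'))
ph=np.radians(4.04);M=headM(ph,0);H=np.array([.5468,-.0432,.04]);print(ctrl.get_obs()['eef_pos'])
X=cloud(c);z=X[...,2];near=np.linalg.norm(X[...,:2]-H[:2],axis=2)<.035
for a,lo,hi in [('up',.135,.146),('low',.077,.09),('heart',.0375,.044)]:
    m=near&(z>lo)&(z<hi);Q=(X[m]-H)@M*1000
    if len(Q): print(a,len(Q),np.percentile(Q,[1,50,99],axis=0).round(1).tolist(),Q.mean(0))
m=near&(z>.135)&(z<.146);P=X[m];k=np.linalg.lstsq(np.c_[P[:,:2],np.ones(len(P))],P[:,2],rcond=None)[0];print('tilt slopes',k[:2]@M[:2,:2])
print(proj(c,[H,H+[0,0,.1]]))
cv2.imwrite('pics/w3.png',cv2.resize(c['frame'][100:330,200:440],None,fx=2.5,fy=2.5))
E
```

```text
[ 0.49804485 -0.04582095  0.2766229 ]
up 913 [[-20.2, -11.5, -102.6], [-4.4, 1.2, -100.6], [12.8, 13.8, -95.3]] [  -3.04909683    0.95416933 -100.31265295]
low 266 [[-0.6, -11.4, -43.6], [7.9, 0.3, -42.3], [12.9, 13.1, -37.3]] [  7.4615708    0.76649421 -41.97585198]
heart 108 [[-12.7, -9.2, -1.8], [8.1, 0.9, -0.1], [12.4, 11.0, 2.3]] [5.4127511  0.95147801 0.0738    ]
tilt slopes [-0.01982095  0.00075484]
[[316.74795542 211.34608836]
 [316.6470399  245.75361122]]
```

View pics/w3.png

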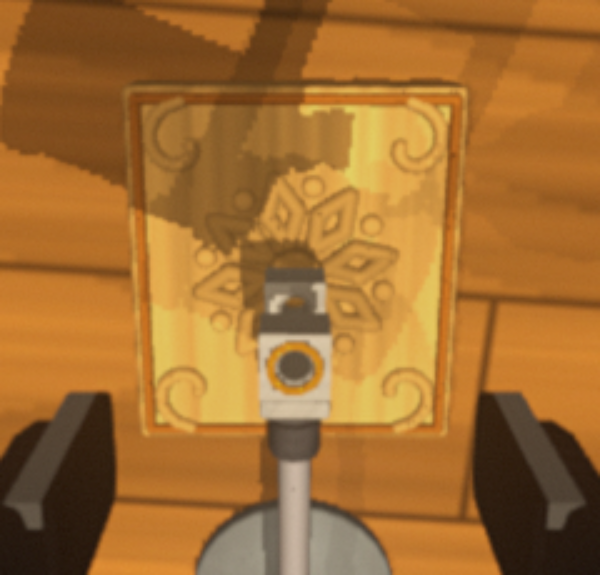

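The view confirms the release left it upright: upper bore at full-image (318,247), head and heart agreeing within about 0.3 mm across. Next is the needle.

Emit:
jog_arm(
  series=[
    [[0,20,-2,0,0,0,85],[0,40,-2,0,0,0,85],[0,40,-2,0,0,0,85],[0,45,-2,0,0,0,85],[0,45,-2,0,0,0,85],[0,45,-2,0,0,0,85],[0,45,-2,0,0,0,85],[0,45,-2,0,0,0,85],[0,40,-2,0,0,0,85],[0,0,0,0,0,0,85]],
  ],
)

```text
time_s: 10.4
eef_pos: [0.4711, 0.3227, 0.2951]
eef_rot: [-0.001, -0.038, 0.999, 0.001]
wrist_force: [0.2, -0.4, -0.4]
opening: 0.997
grasp_force: 0.0
```

```bash
python3 - <<'E'
from h import *
import pickle
c=cam('wrist');pickle.dump(c,open('w4.pkl','wb'));s=cam('scene');pickle.dump(s,open('s4.pkl','wb'))
o=ctrl.get_obs();print(o['eef_pos'],o['dq'].round(3))
X=cloud(c);z=X[...,2];m=(z>.13)&(z<.185);m&=(abs(X[...,0]-.47)<.025)&(abs(X[...,1]-.32)<.025)
vs,us=np.nonzero(m);print(m.sum(),us.min(),us.max(),vs.min(),vs.max())
t=m&(z>.174);vs,us=np.nonzero(t);Q=X[t];print('top',len(Q),Q.mean(0),(Q.max(0)+Q.min(0))/2,us.mean(),vs.mean(),cv2.minEnclosingCircle(np.c_[us,vs].astype(np.float32)))
print(onplane(c,[[us.mean(),vs.mean()]],.179))
w=cv2.resize(c['frame'][80:300,210:450],None,fx=2,fy=2);b=cv2.resize(s['frame'][140:250,410:480],None,fx=4,fy=4)
Z=np.zeros((440,790,3),np.uint8);Z[:,:480]=w;Z[:440,500:780]=b;cv2.imwrite('pics/n4.png',Z)
E
```

```text
[0.47176117 0.3191279  0.29473506] [-0.041 -0.015  0.018 -0.005  0.001 -0.003]
730 301 326 173 207
top 498 [0.46711269 0.31961188 0.17914347] [0.46770853 0.31952723 0.1778089 ] 313.72489959839356 195.4859437751004 ((313.68182373046875, 195.40908813476562), 12.69567584991455)
[[0.46712985 0.31961209 0.179     ]]
```

View pics/n4.png

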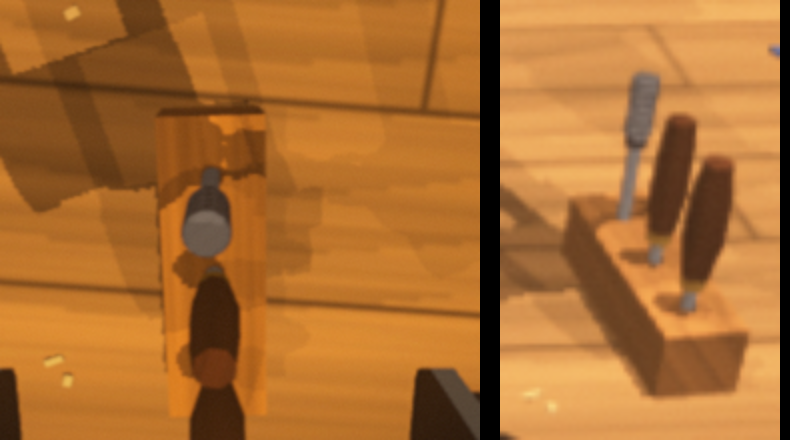

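The wrist view puts the needle top at full-image (314,195), i.e. world (0.467,0.319,0.179). I'll descend and grip.

Emit:
jog_arm(
  series=[
    [[2,0,15,0,0,0,60],[2,0,20,0,0,0,60],[0,0,20,0,0,0,60],[0,0,20,0,0,0,60],[0,0,20,0,0,0,60],[0,0,20,0,0,0,60],[0,0,20,0,0,0,60],[0,0,15,0,0,0,60],[0,0,10,0,0,0,60],[0,0,0,0,0,0,60]],
  ],
)

```text
time_s: 11.5
eef_pos: [0.4669, 0.3171, 0.1336]
eef_rot: [-0.002, -0.035, 0.999, 0.0]
wrist_force: [-0.4, -0.7, -0.7]
opening: 0.698
grasp_force: 0.0
```

Emit:
jog_arm(
  series=[
    [[0,0,0,0,0,0,40],[0,0,0,0,0,0,30],[0,0,0,0,0,0,24],[0,0,0,0,0,0,18],[0,0,0,0,0,0,10],[0,0,0,0,0,0,10],[0,0,0,0,0,0,10],[0,0,0,0,0,0,10],[0,0,0,0,0,0,10],[0,0,0,0,0,0,10]],
  ],
)

```text
time_s: 12.5
eef_pos: [0.4684, 0.3191, 0.1363]
eef_rot: [-0.0, -0.035, 0.999, 0.002]
wrist_force: [-0.2, 5.0, 5.4]
opening: 0.219
grasp_force: 58.7
```

Emit:
jog_arm(
  series=[
    [[0,0,-5,0,0,0,10],[0,0,-10,0,0,0,10],[0,0,-15,0,0,0,10],[0,0,-20,0,0,0,10],[0,0,-25,0,0,0,10],[0,0,-25,0,0,0,10],[0,0,-25,0,0,0,10],[0,0,-25,0,0,0,10],[0,0,-20,0,0,0,10],[0,0,0,0,0,0,10]],
  ],
)

```text
time_s: 13.5
eef_pos: [0.4693, 0.3177, 0.3078]
eef_rot: [0.001, -0.035, 0.999, 0.001]
wrist_force: [0.7, 0.4, -1.0]
opening: 0.215
grasp_force: 58.4
```

Emit:
jog_arm(
  series=[
    [[-2,-20,0,0,0,0,10],[-5,-40,0,0,0,0,10],[-5,-40,0,0,0,0,10],[-5,-40,0,0,0,0,10],[-5,-40,0,0,0,0,10],[-5,-30,0,0,0,0,10],[-5,-30,0,0,0,0,10],[0,0,0,0,0,0,10],[0,0,0,0,0,0,10],[0,0,0,0,0,0,10]],
  ],
)

```text
time_s: 14.5
eef_pos: [0.5162, 0.0813, 0.3038]
eef_rot: [-0.002, -0.035, 0.999, 0.001]
wrist_force: [0.3, -0.1, -0.6]
opening: 0.22
grasp_force: 58.7
```

```bash
python3 - <<'E'
from h import *
import pickle
o=ctrl.get_obs();p=o['eef_pos'];M=q2m(o['eef_rot']);print(o['time_s'],p,M.round(4).tolist(),o['opening']*85.4,o['dq'].round(3),o['wrist_force'])
c=cam('wrist');s=cam('scene');t=cam('top');pickle.dump((p,M,c,s,t),open('g5.pkl','wb'))
tip=p+M@[0,0,.126];print('tip est',tip,'w',proj(c,[tip]),'s',proj(s,[tip,p]),'t',proj(t,[tip]))
w=cv2.resize(c['frame'][60:320,230:420],None,fx=2.2,fy=2.2);uv=proj(s,[tip,p]).astype(int);x0=uv[0,0]-25;y0=uv[1,1]-40
b=cv2.resize(s['frame'][y0:y0+140,x0:x0+70],None,fx=4,fy=4);print(x0,y0)
Z=np.zeros((580,720,3),np.uint8);Z[:w.shape[0],:w.shape[1]]=w;Z[:560,430:430+280]=b;cv2.imwrite('pics/g5.png',Z)
E
```

```text
14.5 [0.51619286 0.0812623  0.3037914 ] [[-0.9975, -0.0706, -0.0041], [-0.0706, 0.9975, 0.0014], [0.004, 0.0017, -1.0]] 18.805934371626176 [ 0.014 -0.007 -0.008  0.002  0.002 -0.003] [ 0.32587353 -0.12802201 -0.58560112]
tip est [0.51567012 0.08144214 0.17779262] w [[317.71609146 196.88384376]] s [[368.2328195  168.85288571]
 [370.60574772 128.20316748]] t [[260.83808269 193.43913714]]
343 88
```

View pics/g5.png

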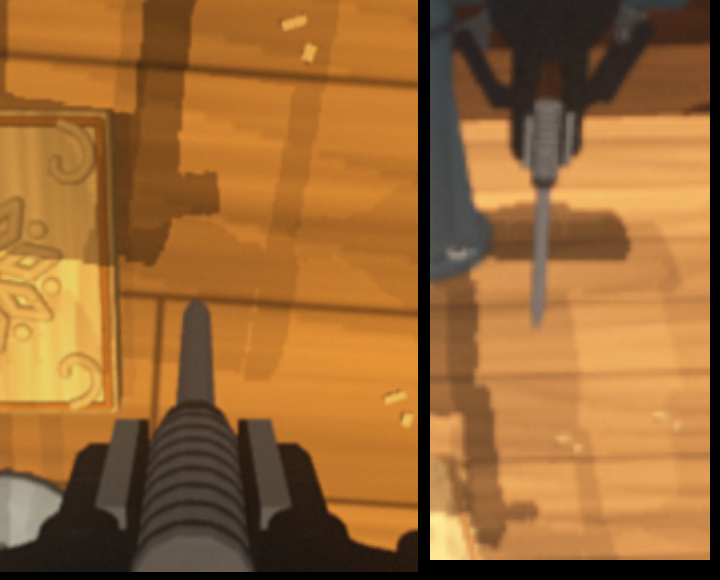

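The needle hangs straight in the fingers: tip in the wrist image at about (319.5,197.7), against (317.7,196.9) expected. I'll fit its axis from the depth map in the tool frame.

```bash
python3 - <<'E'
from h import *
import pickle
p,M,c,s,t=pickle.load(open('g5.pkl','rb'))
Q=((cloud(c)-p)@M*1000); d=c['z_map']
m=(abs(Q[...,0])<25)&(abs(Q[...,1])<14)&(Q[...,2]>-35)&(Q[...,2]<140)&(d>0);P=Q[m]
for a in range(-30,136,6):
    b=P[(P[:,2]>=a)&(P[:,2]<a+6)]
    if len(b)>3:
        cy=(np.percentile(b[:,1],3)+np.percentile(b[:,1],97))/2; k=b[abs(b[:,1]-cy)<2.5]
        print(a+3,len(b),'y',b[:,1].min().round(1),b[:,1].max().round(1),b[:,1].mean().round(2),'x',np.median(k[:,0]).round(2) if len(k) else '')
# silhouettes in image: stem rows
g=c['frame'].astype(int); sat=g.max(2)-g.min(2)
for v in range(194,245,5):
    row=sat[v,290:350]; u=np.nonzero(row<45)[0]+290; print(v,u.min() if len(u) else '',u.max() if len(u) else '',end=' | ')
E
```

```text
-27 591 y -14.0 13.9 0.06 x 10.02
-21 519 y -14.0 14.0 0.0 x 9.9
-15 443 y -14.0 14.0 0.15 x 9.9
-9 405 y -14.0 14.0 -0.12 x 9.79
-3 292 y -13.9 14.0 0.09 x 9.92
3 186 y -9.5 9.1 -0.04 x 9.91
9 62 y -7.7 7.1 0.16 x 8.33
15 42 y -7.5 7.2 0.35 x 8.11
21 19 y -3.1 3.3 0.06 x 4.86
27 67 y -4.3 5.1 0.61 x 4.65
33 68 y -4.5 5.2 0.2 x 4.72
39 66 y -4.5 5.4 0.7 x 4.73
45 53 y -4.1 5.0 0.65 x 4.67
51 52 y -4.2 5.1 0.31 x 4.63
57 47 y -4.3 5.3 0.8 x 4.63
63 43 y -3.8 5.4 0.73 x 4.64
69 44 y -3.8 5.5 0.94 x 4.66
75 35 y -4.0 5.7 0.63 x 4.51
81 37 y -4.0 5.7 1.05 x 4.61
87 31 y -4.1 5.2 0.91 x 4.55
93 30 y -3.5 5.4 0.69 x 4.49
99 31 y -3.6 5.4 0.98 x 4.51
105 28 y -3.7 5.6 1.06 x 4.36
111 7 y -3.7 4.2 0.78 x 4.76
117 4 y 0.2 3.4 1.64 x 2.96
194   | 199 316 322 | 204 314 324 | 209 314 324 | 214 313 324 | 219 313 325 | 224 312 325 | 229 312 325 | 234 312 325 | 239 311 326 | 244 311 326 |
```

```bash
python3 - <<'E'
from h import *
ph=np.radians(4.04);M=headM(ph,0);H=np.array([.5468,-.0432,0])
o=ctrl.get_obs();print(o['eef_pos'],q2m(o['eef_rot'])[:,2])
T=H+M@[.0003,.0004,0];T[2]=.278;print(T)
plan2([(T,M,7)],10)
E
```

```text
[0.5165313  0.08165684 0.30459397] [-0.00264853  0.00130474 -0.99999564]
[ 0.54647256 -0.04282213  0.278     ]
[[[-3, -18, 4, 0, 0, 0, 10], [-3, -18, 3.5, 0, 0, 0, 10], [-3, -18, 4, 0, -0.001, 0, 10], [-3, -18, 3.5, 0, 0, 0, 10], [-3, -18, 4, 0, -0.001, 0, 10], [-3, -18, 3.5, 0.001, 0, 0.001, 10], [-3, -18.5, 4, 0, -0.001, 0, 10], [0, 0, 0, 0, 0, 0, 10], [0, 0, 0, 0, 0, 0, 10], [0, 0, 0, 0, 0, 0, 10]]]
```

Emit:
jog_arm(
  series=[
    [[-3,-18,4,0,0,0,10],[-3,-18,4,0,0,0,10],[-3,-18,4,0,-0.001,0,10],[-3,-18,3.5,0,0,0,10],[-3,-18,4,0,-0.001,0,10],[-3,-18,3.5,0,0,0,10],[-3,-18.5,4,0,0,0,10],[0,0,0,0,0,0,10],[0,0,0,0,0,0,10],[0,0,0,0,0,0,10]],
  ],
)

```text
time_s: 15.65
eef_pos: [0.5466, -0.0428, 0.278]
eef_rot: [0.0, -0.036, 0.999, 0.001]
wrist_force: [-0.0, 0.1, -0.0]
opening: 0.216
grasp_force: 58.8
```

```bash
python3 - <<'E'
from h import *
import pickle
ph=np.radians(4.04);Mh=headM(ph,0);H=np.array([.5468,-.0432,0])
for k in range(2):
    c=cam('wrist');o=ctrl.get_obs();p=o['eef_pos'];M=q2m(o['eef_rot']);print(o['time_s'],p,'rel',((p-H)@Mh*1000).round(2),M[:,2],o['dq'].round(3))
Q=((cloud(c)-p)@M*1000)
m=(abs(Q[...,0])<15)&(abs(Q[...,1])<14)&(Q[...,2]>25)&(Q[...,2]<130);P=Q[m]
for a in range(25,130,10):
    b=P[(P[:,2]>=a)&(P[:,2]<a+10)]
    if len(b)>3: print(a+5,len(b),((np.percentile(b[:,1],3)+np.percentile(b[:,1],97))/2).round(2),np.percentile(b[:,0],80).round(2))
m=(abs(Q[...,0])<40)&(abs(Q[...,1])<30)&(Q[...,2]>133)&(Q[...,2]<146);P=Q[m];print('lug',len(P),np.percentile(P,[1,50,99],axis=0).round(1).tolist())
v,u=np.nonzero(m);print(u.min(),u.max(),v.min(),v.max())
cv2.imwrite('pics/b6.png',cv2.resize(c['frame'][150:280,260:380],None,fx=4.5,fy=4.5,interpolation=cv2.INTER_CUBIC))
E
```

```text
15.7 [ 0.54665738 -0.04287302  0.27801618] rel [ 1.2000e-01  3.4000e-01 -2.7802e+02] [ 2.97629243e-04  1.55881088e-03 -9.99998741e-01] [ 0.    -0.002 -0.001 -0.002 -0.004 -0.001]
15.75 [ 0.54668948 -0.04293483  0.27807738] rel [ 9.0000e-02  2.7000e-01 -2.7808e+02] [ 4.38487223e-04  1.47392075e-03 -9.99998818e-01] [-0.003 -0.    -0.001 -0.001 -0.002 -0.001]
30 118 0.5 4.8
40 103 0.58 4.86
50 87 0.57 4.86
60 74 0.87 4.84
70 70 0.97 4.71
80 58 0.68 4.72
90 54 1.0 4.67
100 47 1.06 4.61
110 22 1.09 4.48
120 5 1.94 3.23
lug 815 [[-20.8, -12.5, 135.5], [0.7, -1.3, 137.4], [12.6, 13.3, 145.0]]
303 333 177 216
```

View pics/b6.png

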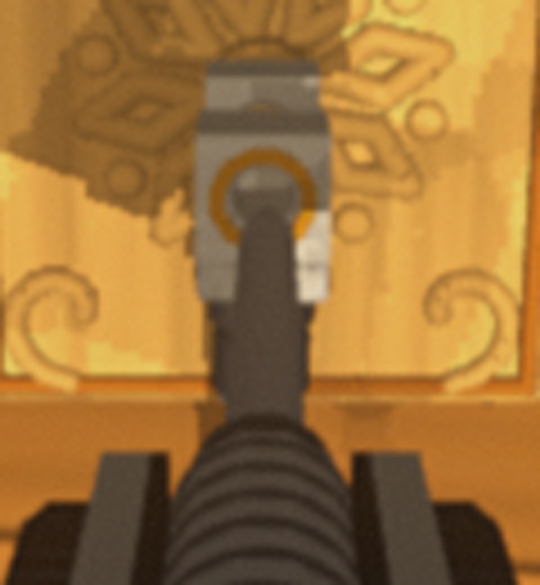

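The tip sits about 0.6 mm right of the bore centre (tip column 267, bore 263), with x matching and a lean of about 6 mrad. A 0.005 rad turn fixes both, then I lower in stages.

Emit:
jog_arm(
  series=[
    [[0,0,0,0.005,0,0,10],[0,0,3,0,0,0,10],[0,0,4,0,0,0,10],[0,0,4,0,0,0,10],[0,0,4,0,0,0,10],[0,0,4,0,0,0,10],[0,0,4,0,0,0,10],[0,0,4,0,0,0,10],[0,0,3,0,0,0,10],[0,0,0,0,0,0,10]],
  ],
)

```text
time_s: 16.75
eef_pos: [0.5465, -0.0439, 0.2471]
eef_rot: [-0.0, -0.035, 0.999, -0.002]
wrist_force: [0.3, 1.9, -1.3]
opening: 0.22
grasp_force: 58.8
```

Emit:
jog_arm(
  series=[
    [[0,0,3,0,0,0,10],[0,0,3,0,0,0,10],[0,0,3,0,0,0,10],[0,0,3,0,0,0,10],[0,0,3,0,0,0,10],[0,0,3,0,0,0,10],[0,0,3,0,0,0,10],[0,0,3,0,0,0,10],[0,0,3,0,0,0,10],[0,0,0,0,0,0,10]],
  ],
)

```text
time_s: 17.75
eef_pos: [0.5466, -0.044, 0.2202]
eef_rot: [-0.0, -0.035, 0.999, -0.002]
wrist_force: [1.0, 1.4, -1.8]
opening: 0.225
grasp_force: 58.6
```

```bash
python3 - <<'E'
from h import *
ph=np.radians(4.04);Mh=headM(ph,0);H=np.array([.5468,-.0432,0])
c=cam('wrist');o=ctrl.get_obs();p=o['eef_pos'];M=q2m(o['eef_rot']);print(o['time_s'],p,'rel',((p-H)@Mh*1000).round(2),M[:,2],o['wrist_force'],o['torque'])
Q=((cloud(c)-p)@M*1000);tip=.126
zl=(p[2]-.14)*1000
for n,a,b in [('lug',zl-4,zl+5),('low lug',zl+54,zl+63)]:
    m=(abs(Q[...,0])<22)&(abs(Q[...,1])<20)&(Q[...,2]>a)&(Q[...,2]<b);P=Q[m]
    if len(P): print(n,len(P),np.percentile(P,[1,50,99],axis=0).round(1).tolist())
for a in range(25,int(zl+70),8):
    m=(abs(Q[...,0])<6)&(Q[...,0]>2)&(abs(Q[...,1])<8)&(Q[...,2]>a)&(Q[...,2]<a+8);b=Q[m]
    if len(b)>3: print(a+4,len(b),b[:,1].min().round(1),b[:,1].max().round(1))
cv2.imwrite('pics/b7.png',cv2.resize(c['frame'][130:300,240:400],None,fx=3.5,fy=3.5,interpolation=cv2.INTER_CUBIC))
E
```

```text
17.8 [ 0.54661783 -0.04399882  0.22034977] rel [   0.24   -0.78 -220.35] [-4.46220292e-05 -3.20295010e-03 -9.99994870e-01] [ 0.39614184  0.76753934 -2.02438397] [ 0.39292811 -0.25084175  0.00369982]
lug 1216 [[-20.9, -11.0, 77.3], [1.3, 3.7, 79.7], [12.4, 14.8, 84.1]]
low lug 332 [[2.7, -10.0, 136.4], [8.3, 2.4, 138.0], [12.4, 14.9, 142.6]]
29 85 -3.8 4.7
37 79 -3.9 4.8
45 71 -3.4 5.0
53 58 -3.6 5.1
61 55 -3.7 4.7
69 51 -3.2 4.9
77 94 -7.4 7.8
85 28 -4.0 7.9
133 4 -7.4 8.0
141 40 -7.5 7.2
```

View pics/b7.png

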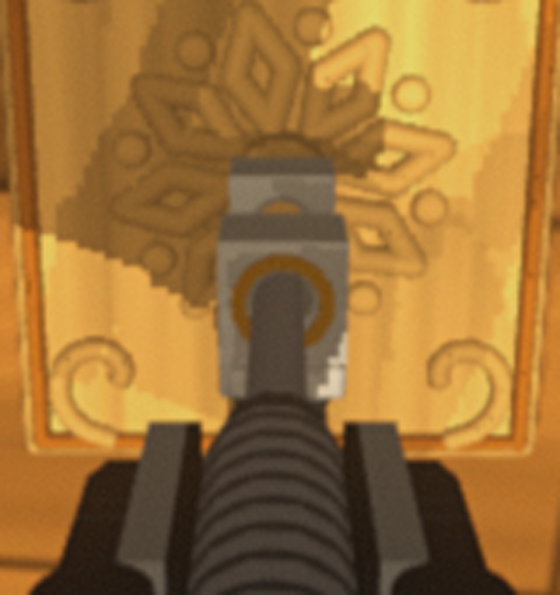

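The needle is through the upper bush but about 1 mm left of its centre (stem 279, bore 284). I'll shift +1 mm across and go on down into the lower bush.

Emit:
jog_arm(
  series=[
    [[0,0.5,0,0,0,0,10],[0,0.5,0,0,0,0,10],[0,0,3,0,0,0,10],[0,0,3,0,0,0,10],[0,0,3,0,0,0,10],[0,0,3,0,0,0,10],[0,0,3,0,0,0,10],[0,0,3,0,0,0,10],[0,0,3,0,0,0,10],[0,0,0,0,0,0,10]],
  ],
)

```text
time_s: 18.8
eef_pos: [0.5464, -0.0431, 0.1992]
eef_rot: [-0.0, -0.035, 0.999, -0.002]
wrist_force: [-0.3, 0.0, -1.8]
opening: 0.217
grasp_force: 58.6
```

Emit:
jog_arm(
  series=[
    [[0,0,2,0,0,0,10],[0,0,2,0,0,0,10],[0,0,2,0,0,0,10],[0,0,2,0,0,0,10],[0,0,2,0,0,0,10],[0,0,2,0,0,0,10],[0,0,2,0,0,0,10],[0,0,2,0,0,0,10],[0,0,2,0,0,0,10],[0,0,0,0,0,0,10]],
  ],
)

```text
time_s: 19.8
eef_pos: [0.5465, -0.0432, 0.1814]
eef_rot: [-0.0, -0.035, 0.999, -0.002]
wrist_force: [-0.4, -0.1, -1.5]
opening: 0.218
grasp_force: 58.6
```

```bash
python3 - <<'E'
from h import *
ph=np.radians(4.04);Mh=headM(ph,0);H=np.array([.5468,-.0432,0])
c=cam('wrist');o=ctrl.get_obs();p=o['eef_pos'];M=q2m(o['eef_rot']);print(o['time_s'],p,'rel',((p-H)@Mh*1000).round(2),M[:,2],o['wrist_force'],o['torque'])
Q=((cloud(c)-p)@M*1000);zl=(p[2]-.14)*1000
for n,a,b in [('lug',zl-4,zl+5),('low lug',zl+54,zl+63),('heart',zl+97,zl+103)]:
    m=(abs(Q[...,0])<22)&(abs(Q[...,1])<20)&(Q[...,2]>a)&(Q[...,2]<b);P=Q[m]
    if len(P): print(n,len(P),np.percentile(P,[1,50,99],axis=0).round(1).tolist())
for a in range(19,int(zl-2),6):
    m=(abs(Q[...,0])<6)&(Q[...,0]>2)&(abs(Q[...,1])<8)&(Q[...,2]>a)&(Q[...,2]<a+6);b=Q[m]
    if len(b)>3: print(a+3,len(b),b[:,1].min().round(1),b[:,1].max().round(1),np.percentile(b[:,0],80).round(2))
E
```

```text
19.85 [ 0.54659055 -0.0432242   0.18155167] rel [ 2.1000e-01 -1.0000e-02 -1.8155e+02] [ 6.75966596e-05 -3.42504022e-03 -9.99994132e-01] [ 0.38703592 -0.08442864 -1.10071474] [ 0.01271892  0.00167394 -0.00612548]
lug 1259 [[-11.4, -11.7, 38.7], [5.3, 1.4, 40.9], [12.4, 13.8, 46.0]]
low lug 511 [[1.3, -11.0, 96.3], [7.7, 1.8, 99.1], [12.4, 13.8, 103.3]]
heart 129 [[7.0, -8.4, 140.0], [9.3, 1.2, 141.8], [12.4, 11.4, 144.3]]
22 27 -3.0 4.5 5.19
28 63 -4.2 5.2 4.97
34 66 -3.8 4.8 5.01
40 138 -8.0 7.8 5.06
```

Lateral forces are nearly zero, so the needle is threaded freely. Now I lower gently to contact.

Emit:
jog_arm(
  series=[
    [[0,0,1.5,0,0,0,10],[0,0,1.5,0,0,0,10],[0,0,1.5,0,0,0,10],[0,0,1,0,0,0,10],[0,0,1,0,0,0,10],[0,0,1,0,0,0,10],[0,0,1,0,0,0,10],[0,0,1,0,0,0,10],[0,0,0.5,0,0,0,10],[0,0,0,0,0,0,10]],
  ],
)

```text
time_s: 20.85
eef_pos: [0.5467, -0.0433, 0.1717]
eef_rot: [0.0, -0.035, 0.999, -0.002]
wrist_force: [0.4, 0.8, -0.7]
opening: 0.217
grasp_force: 58.6
```

Emit:
jog_arm(
  series=[
    [[0,0,0.5,0,0,0,10],[0,0,0,0,0,0,10],[0,0,0.5,0,0,0,10],[0,0,0,0,0,0,10],[0,0,0.5,0,0,0,10],[0,0,0,0,0,0,10],[0,0,0.5,0,0,0,10],[0,0,0,0,0,0,10],[0,0,0,0,0,0,10],[0,0,0,0,0,0,10]],
  ],
)

```text
time_s: 21.85
eef_pos: [0.5467, -0.0433, 0.1698]
eef_rot: [0.0, -0.035, 0.999, -0.002]
wrist_force: [0.2, 0.5, -0.5]
opening: 0.217
grasp_force: 58.6
```

Emit:
jog_arm(
  series=[
    [[0,0,0.5,0,0,0,10],[0,0,0,0,0,0,10],[0,0,0.5,0,0,0,10],[0,0,0,0,0,0,10],[0,0,0.5,0,0,0,10],[0,0,0,0,0,0,10],[0,0,0.5,0,0,0,10],[0,0,0,0,0,0,10],[0,0,0,0,0,0,10],[0,0,0,0,0,0,10]],
  ],
)

```text
time_s: 22.85
eef_pos: [0.5467, -0.0433, 0.1677]
eef_rot: [0.0, -0.035, 0.999, -0.002]
wrist_force: [-0.1, 0.9, -1.4]
opening: 0.219
grasp_force: 58.6
```

Emit:
jog_arm(
  series=[
    [[0,0,0.3,0,0,0,10],[0,0,0,0,0,0,10],[0,0,0.3,0,0,0,10],[0,0,0,0,0,0,10],[0,0,0.3,0,0,0,10],[0,0,0,0,0,0,10],[0,0,0.3,0,0,0,10],[0,0,0,0,0,0,10],[0,0,0,0,0,0,10],[0,0,0,0,0,0,10]],
  ],
)

```text
time_s: 23.85
eef_pos: [0.5467, -0.0433, 0.1666]
eef_rot: [0.0, -0.035, 0.999, -0.002]
wrist_force: [-0.6, 0.5, -0.6]
opening: 0.216
grasp_force: 58.6
```

Emit:
jog_arm(
  series=[
    [[0,0,0.3,0,0,0,10],[0,0,0,0,0,0,10],[0,0,0,0,0,0,10],[0,0,0.3,0,0,0,10],[0,0,0,0,0,0,10],[0,0,0,0,0,0,10],[0,0,0,0,0,0,10],[0,0,0,0,0,0,10],[0,0,0,0,0,0,10],[0,0,0,0,0,0,10]],
  ],
)

```text
time_s: 24.85
eef_pos: [0.5469, -0.0434, 0.1663]
eef_rot: [0.0, -0.035, 0.999, -0.002]
wrist_force: [0.1, 0.7, 6.2]
opening: 0.219
grasp_force: 59.0
```

Emit:
jog_arm(
  series=[
    [[0,0,-0.1,0,0,0,10],[0,0,0,0,0,0,10],[0,0,0,0,0,0,10],[0,0,0,0,0,0,10],[0,0,0,0,0,0,10],[0,0,0,0,0,0,10],[0,0,0,0,0,0,10],[0,0,0,0,0,0,10],[0,0,0,0,0,0,10],[0,0,0,0,0,0,10]],
  ],
)

```text
time_s: 25.85
eef_pos: [0.5469, -0.0434, 0.1663]
eef_rot: [0.0, -0.035, 0.999, -0.002]
wrist_force: [-0.9, -0.3, 5.9]
opening: 0.219
grasp_force: 59.0
```

```bash
python3 - <<'E'
from h import *
c=cam('wrist');o=ctrl.get_obs();p=o['eef_pos'];M=q2m(o['eef_rot']);print(o['time_s'],p,M[:,2],o['wrist_force'],o['torque'])
Q=((cloud(c)-p)@M*1000);zl=(p[2]-.14)*1000
for n,a,b in [('lug',zl-4,zl+5),('low lug',zl+54,zl+63),('heart',zl+97,zl+103)]:
    m=(abs(Q[...,0])<22)&(abs(Q[...,1])<20)&(Q[...,2]>a)&(Q[...,2]<b);P=Q[m]
    if len(P): print(n,len(P),np.percentile(P,[1,50,99],axis=0).round(1).tolist())
E
```

```text
25.9 [ 0.54689306 -0.04336877  0.16630396] [ 8.81623161e-04 -3.68173644e-03 -9.99992834e-01] [0.06072257 0.9915796  4.56282257] [ 0.13089047  0.11806109 -0.03767362]
lug 1182 [[-4.6, -11.7, 23.5], [7.6, 1.2, 25.6], [12.8, 14.1, 31.0]]
low lug 621 [[0.7, -11.1, 81.0], [7.8, 1.6, 83.9], [12.8, 14.3, 88.8]]
heart 150 [[7.0, -8.0, 124.5], [9.5, 1.5, 126.4], [12.9, 11.8, 129.1]]
```

```bash
python3 -c "
from bench import ctrl
print(ctrl.hand_in())"
```

```text
the job is handed in; nothing more can be done
None
```

I handed in the job at about 26 s: the head is upright over the heart, and the needle is threaded through both bushes. The gripper still holds it, with its point resting on the heart at about 5–7 N; the judging result was not shown.

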